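# Clear the drilling jig and hold its spring jaw open at the pointer

### The job

Sweep the four metal chips off the jig's bed into its yellow tray with the scraper block, never touching the chips with the gripper, and put the scraper back down on the bench, off the jig. Then grip the orange handle, pull the spring jaw out until its white flag lines up with the red pointer, and finish holding it there so a colleague can lay in the next part: the program ends with the handle still held. Leave the other things on the bench where they are.

Things in the scene. Friction and masses are not known exactly. Their poses are not given: they have to be found in the camera images.
- jig: drilling jig fixed to the bench: blue base plate x -90..90, y -140..210 (cut out for the tray), 12 thick (mm from its origin, which lies on the bench; x and y level, z up, y along the jig; yaw within 0.3 rad of the bench's)
- bed (a point): middle of the bare aluminium bed's top, at jig (-7.5, -20, 40) mm, axes as the jig's. The bed runs jig x -70..55. Dark steel walls 25 high run along both its sides: the fixed stop (jig y -102..-80) and the spring jaw (y 40..62 when shut), so it is a channel 120 wide, open at both x ends
- tray (a point): middle of the floor of the fixed yellow chip tray at the +x end of the bed, at jig (89, -20, 6) mm, axes as the jig's. Inside it spans jig x 55..123, y -95..55; rim 40 mm above the bench, level with the bed's top, and no wall between bed and tray
- jaw (a joint): travel of the spring jaw along the jig's +y, away from the bed, in m: 0 shut, 0.085 at the end stop. A spring always pulls it shut: about 5 N at 0, rising 1 N every 10 mm (8 to 12 N where the pointer stands)
- jaw_handle (a point): orange upright handle of the spring jaw, a block 40 (jig x) x 24 (jig y) x 55 tall; this point is its centre (78.5 mm above the bench, top at 106). It can be gripped from above across its 24 mm. There is 43 mm free between it and the jaw block above a 12 mm thick rod whose top is 58 mm above the bench; nothing stands on its other side
- jaw_flag (a point): free end of the white flag (5 mm wide, along jig x) that moves with the handle, 62 mm from the handle's centre line towards jig +x; 41 mm above the bench, in line (jig y) with the middle of the handle
- pointer_tip (a point): the mark: top of the end, next to the flag, of a red pointer block 24 x 8 x 29 mm standing fixed on the jig beside the white scale strip; middle of its 8 mm width, 41 mm above the bench. Axes as the jig's. It stands 32 to 66 mm (jig +y) from where the flag is when the jaw is shut. The jaw is at the mark when flag and pointer have the same jig y
- scraper_c (a point): scraper block, 140 g, standing upright on the bench beside the jig: black blade at the bottom 22 thick (own x) x 100 wide (own y) x 20 tall, green handle above it 24 (x) x 64 (y) up to 62 tall. This point is on its centre line 31 mm above its underside; own z is up. Same either way round
- chip1_c (a point): copper-coloured metal chip, a block 16 x 12 x 10 mm, 15 g, lying on its 16 x 12 face on the jig's bed at the start; this point is its centre
- chip2_c (a point): copper-coloured metal chip, a block 16 x 12 x 10 mm, 15 g, lying on its 16 x 12 face on the jig's bed at the start; this point is its centre
- chip3_c (a point): copper-coloured metal chip, a block 16 x 12 x 10 mm, 15 g, lying on its 16 x 12 face on the jig's bed at the start; this point is its centre
- chip4_c (a point): copper-coloured metal chip, a block 16 x 12 x 10 mm, 15 g, lying on its 16 x 12 face on the jig's bed at the start; this point is its centre
- carton: cardboard carton 90 x 70 x 60 mm; bystander, not to be moved; origin at the centre of its underside
- jar: jar with blue cap, 60 mm across, 75 tall; bystander, not to be moved; origin at the centre of its underside
- tape: yellow tape-measure case 65 x 32 x 50 mm; bystander, not to be moved; origin at the centre of its underside
- profile: hollow aluminium profile 240 x 40 x 41 mm lying on the bench; bystander, not to be moved; origin at the centre of its underside
- spacer: wooden spacer block 60 x 50 x 30 mm; bystander, not to be moved; origin at the centre of its underside
- tub: white bowl-shaped tub, 90 mm across, 60 tall; bystander, not to be moved; origin at the centre of its underside
There are look-alikes about, which are no part of the job. Of the things like the part that bears scraper_c, leave any that is blue, pink or purple; of the rest the smaller one is meant.

How it is judged:
By the outcome, as a careful person would: the job done as asked, in the order asked, and still so for the second after the job is handed in, while the arm keeps its last pose, push and grip.
It also fails if it takes over 64 s, if anything falls off the work surface, if the arm or the gripper's body presses on something with over 40 N, if the wrist force passes 120 N, or if a joint passes its speed limit or range.

### The arm

A 6-joint arm with a two-finger parallel gripper is mounted at the origin on the work surface. World frame = base frame: x ahead of the robot, y to its left, z up, the work surface at z = 0. Lengths are in m, angles in rad, forces in N, time in s.
With the tool pointing down it reaches from about 0.25 to 0.725 m from the base axis. Payload 4 kg.
Tool frame: the origin (TCP) lies midway between the tips of the shut fingers; the grasp point (between the pads) lies 19 mm behind it; x points along the fingers, y is the direction in which the jaws open and shut, and the axes are right-handed (so a half turn about x gives the same grasp; the last joint's range is limited). The gripper opens to 85 mm and grips with 20 to 120 N. Pads are 22 mm wide; open, the fingers measure 114 mm over their backs; the gripper's body (76 mm by 85 mm) begins 54 mm behind the grasp point. The pads swing forward as they close: fully open they stand 13 mm farther back than shut.
Start: joints at [0, 0.241, 0.005, 1.335, 0, 1.571], TCP at [0.5, -0, 0.231] pointing down, gripper open.
Joint ranges: [-2.72, 2.72], [-1.05, 1.87], [-1.09, 1.28], [-1.99, 2.15], [-1.42, 1.44], [-3.14, 3.14]. Speed limits (rad/s): [2.79, 2.79, 3.14, 3.14, 3.14, 3.14].

### API

Orientations are given as a rotation vector (axis times angle).
In Python, from plant import bot, snapshot, close_job gives the robot as it stands. The module is installed in compiled form; this text tells all that it offers.
- The arm moves only by the tool move_arm, never from a script. Its argument "targets" is text: rows parted by semicolons, each of 4 numbers parted by spaces: the shift along the tool's x, y, z in cm, then the turn about the tool's x in rad. In form: x y z spin; .... A call has 1 to 5 rows; each row shifts and turns the pose as measured when the row begins, along the tool's axes as they then stand; what a row does not reach is not made up. A row lasts 1/8 s, in which the tool goes at most 62.5 mm and 10.7 degrees, less where a joint would pass 70% of its speed; a pose out of reach is approached as far as the arm can. A call with a gripper value outside its range is refused whole. "hand" is the opening, from 0 (shut) to 1 (fully open), set as the call begins (left out, the last holds). The fingers move at their own pace and stop on an object; "force" is the grip in N (left out, the last holds). Time passes only in rows, so rows that do not move let the fingers close. It gives the time, the measured TCP pose, the force and the opening at its end, in the units of the state.
- bot.read_state(): the state, without advancing time (a new reading comes with each control period).
- snapshot(name): name is "scene" or "side" or "wrist"; returns a dict with "pixels" (420x560x3 uint8, blue, green, red), "range_z" (420x560 float32, m along the optical axis (not along the pixel's ray), 0 where there is no reading), "camera_matrix" (3x3 intrinsics, pixels), "k1" (the pictures are not rectified: a ray, as slopes to the right and down, at radius r is drawn at 1 + k1 r^2 times it, then the intrinsics apply), "T" (4x4, takes a point from camera to world coordinates). Camera axes: x right, y up, looking along -z (the intrinsics and any distortion apply to the point x, -y, -z); pixel columns grow to the right and rows downward; lengths in m; the calibration is good to about 2 mm. A picture is of the moment at which its call begins.
- close_job(): hands the job in, once; it reports no verdict.
The state is a dict: "t": time; "joint_positions": joint angles; "qd": joint speeds; "joint_efforts": joint torques, N m; "tcp_pos": TCP position; "ee_rot": TCP orientation; "ft_force": force on the tool from outside, world axes, zero at the start; "torque": the same for the moment, N m; "gripper_width": opening from 0.0 (shut) to 1.0 (fully open).
Only numpy, scipy, OpenCV 4.12 (cv2) and the standard library are available. Lean on these libraries where they do the work, as an engineer would, in place of code of your own. Each camera call takes 0.05 s, during which the arm holds its last target.

## Working session

There is one attempt and no reset: what is moved stays moved. The work goes in short steps, Python scripts to look and compute and a tool call to move; the robot and the scene stay as the last step left them, time stands still between calls to the robot, and variables do not carry over. Pictures are saved under pics/ and viewed, and the job is handed in when it is done.

Besides the shell and the picture viewer there is one more tool, called after "Request:" as name(argument=value, ...) on one line, values as JSON. move_arm: Moves the arm, as the interface text tells. Its arguments: {"type":"object","properties":{"targets":{"type":"string"},"hand":{"type":"number"},"force":{"type":"number"}},"required":["targets"]}

```bash
ls; mkdir -p pics; cat > h.py <<'E'
import numpy as np, cv2
from plant import bot, snapshot, close_job
def snap(n,fn):
    s=snapshot(n); cv2.imwrite('pics/'+fn+'.png',s['pixels']); np.savez('pics/'+fn+'.npz',**{k:np.asarray(v) for k,v in s.items()}); return s
def load(fn): return dict(np.load('pics/'+fn+'.npz'))
def ray(s,u,v):
    K=s['camera_matrix']; p=cv2.undistortPoints(np.array([[[u,v]]],float),K,np.array([float(s['k1']),0,0,0]))[0,0]
    return np.array([p[0],-p[1],-1.])
def atz(s,u,v,z):
    T=s['T'];d=T[:3,:3]@ray(s,u,v);o=T[:3,3];return o+d*(z-o[2])/d[2]
def dep(s,u,v):
    T=s['T'];return T[:3,:3]@(ray(s,u,v)*float(s['range_z'][int(v),int(u)]))+T[:3,3]
def cloud(s):
    K=s['camera_matrix'];H,W=s['range_z'].shape
    uu,vv=np.meshgrid(np.arange(W),np.arange(H))
    p=cv2.undistortPoints(np.stack([uu,vv],-1).reshape(-1,1,2).astype(float),K,np.array([float(s['k1']),0,0,0])).reshape(H,W,2)
    z=s['range_z'];c=np.stack([p[...,0]*z,-p[...,1]*z,-z],-1)
    return c@s['T'][:3,:3].T+s['T'][:3,3]
def proj(s,P):
    T=s['T'];c=T[:3,:3].T@(np.asarray(P)-T[:3,3]);x,y=c[0]/-c[2],-c[1]/-c[2];r=1+float(s['k1'])*(x*x+y*y)
    K=s['camera_matrix'];return K[0,0]*x*r+K[0,2],K[1,1]*y*r+K[1,2]
def crop(fn,u0,v0,u1,v1,k,out):
    im=cv2.imread('pics/'+fn+'.png')[v0:v1,u0:u1];cv2.imwrite('pics/'+out+'.png',cv2.resize(im,None,fx=k,fy=k,interpolation=cv2.INTER_CUBIC))
E
python3 - <<'E'
from h import *
for n in ['scene','side','wrist']:
    s=snap(n,n+'0');print(n,s['camera_matrix'].round(1).tolist(),s['k1'],s['T'].round(3).tolist())
print(bot.read_state())
E
```

```text
pics
scene [[441.4, 0.0, 281.5], [0.0, 441.4, 211.6], [0.0, 0.0, 1.0]] -0.14165343595794466 [[0.22, -0.675, 0.705, 1.186], [0.975, 0.158, -0.154, -0.154], [-0.008, 0.721, 0.693, 0.84], [0.0, 0.0, 0.0, 1.0]]
side [[414.8, 0.0, 277.8], [0.0, 414.8, 208.5], [0.0, 0.0, 1.0]] -0.0926157638235264 [[-0.922, 0.231, -0.31, 0.035], [-0.386, -0.573, 0.723, 0.921], [-0.011, 0.787, 0.617, 0.852], [0.0, 0.0, 0.0, 1.0]]
wrist [[314.7, 0.0, 278.4], [0.0, 314.7, 204.6], [0.0, 0.0, 1.0]] -0.03604953722435848 [[1.0, -0.0, 0.002, 0.501], [-0.0, 0.959, 0.283, 0.072], [-0.002, -0.283, 0.959, 0.373], [0.0, 0.0, 0.0, 1.0]]
{'t': 0.15, 'joint_positions': array([ 6.77498841e-06,  2.41238373e-01,  4.03503130e-03,  1.33520715e+00,
       -1.05644402e-05,  1.57078317e+00]), 'qd': array([ 0.00189125, -0.00167046,  0.00349231, -0.00079506, -0.00248725,
        0.00143404]), 'joint_efforts': array([-1.62746033e-03, -3.72633219e+01,  2.52638429e+01,  1.23480460e-02,
       -1.30651040e-05,  1.49362950e-05]), 'tcp_pos': array([4.99518528e-01, 1.77924635e-07, 2.30618758e-01]), 'ee_rot': array([ 1.2084135 ,  1.21038981, -1.21037846]), 'ft_force': array([0.26231006, 0.38729072, 0.61440904]), 'torque': array([ 0.02128154, -0.00661997,  0.00753321]), 'gripper_width': 0.9992381202377326}
```

View pics/scene0.png

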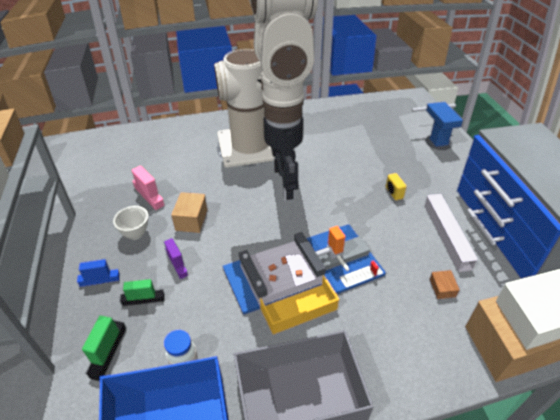

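View pics/side0.png

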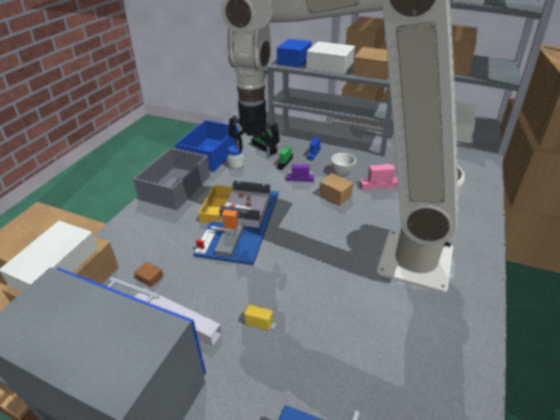

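View pics/wrist0.png

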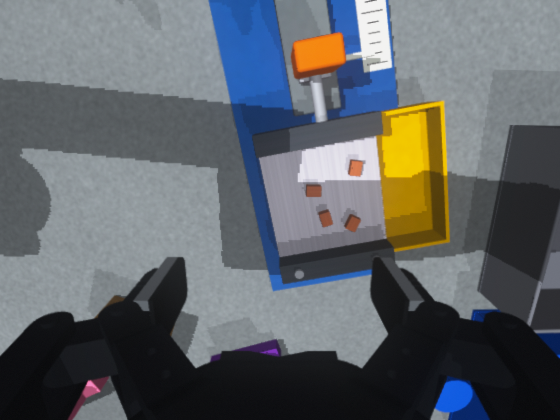

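The scene view has two green-handled scrapers, one at (140,291) and one at (103,345). The blue (98,272), purple (175,258) and pink (147,187) ones are excluded. I'll measure the two green ones and crop in to confirm.

```bash
python3 - <<'E'
from h import *
crop('scene0',60,250,200,390,5,'c1')
s=load('scene0');C=cloud(s);im=s['pixels'].astype(int)
hsv=cv2.cvtColor(s['pixels'],cv2.COLOR_BGR2HSV)
g=((hsv[...,0]>45)&(hsv[...,0]<75)&(hsv[...,1]>120)&(C[...,2]<.2)&(s['range_z']>0)).astype(np.uint8)
n,l,st,ce=cv2.connectedComponentsWithStats(g)
for i in range(1,n):
    if st[i,4]>80:
        P=C[l==i]; top=P[P[:,2]>P[:,2].max()-.008]
        r=cv2.minAreaRect((top[:,:2]*1000).astype(np.float32))
        print(ce[i].round(0),P.max(0).round(3),P.min(0).round(3),'top rect',r, len(top))
# cloud of jig
E
```

```text
[139. 290.] [ 0.563 -0.314  0.064] [ 0.535 -0.38   0.014] top rect ((548.0761108398438, -344.6902770996094), (61.426361083984375, 25.12440299987793), 85.28360748291016) 240
[101. 340.] [ 0.716 -0.392  0.086] [ 0.609 -0.448  0.021] top rect ((672.4334716796875, -421.3476867675781), (31.272300720214844, 82.91651153564453), 65.27625274658203) 516
```

```bash
python3 - <<'E'
from h import *
crop('wrist0',200,0,460,300,2.6,'c2')
crop('scene0',215,215,395,335,4.4,'c3')
E
```

```text
(no output)
```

View pics/c1.png

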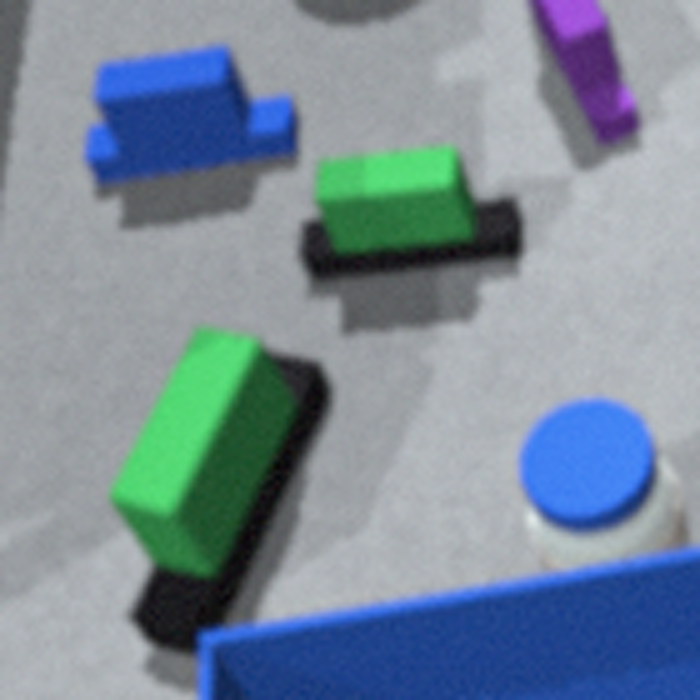

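View pics/c2.png

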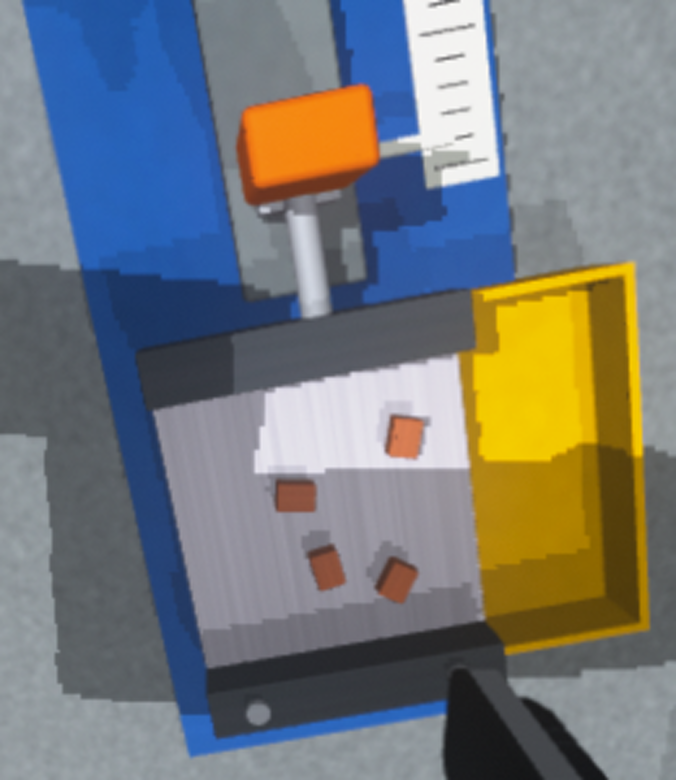

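View pics/c3.png

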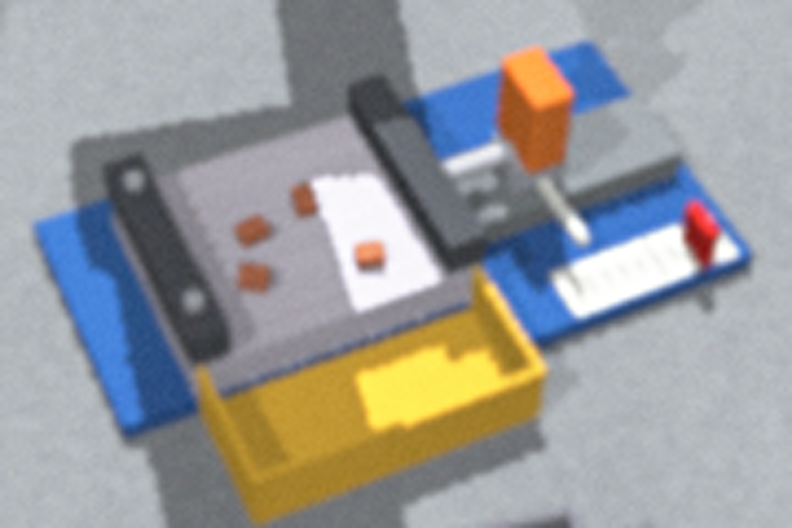

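The crop shows two green scrapers. The one at (140,291) has a 61x25 mm handle with its top at about 62 mm. The one at (103,345) has an 83x31 mm handle with its top at 86 mm, so the first is the one meant. Next I'll fit the jig pose.

```bash
python3 - <<'E'
from h import *
from scipy.optimize import least_squares
w=load('wrist0');sc=load('scene0')
W=lambda a,b:(a/2.6+200,b/2.6)
S=lambda a,b:(a/4.4+215,b/4.4+215)
obs=[(w,W(190,755),(-90,-140,12)),(w,W(152,408),(-70,40,40)),(w,W(205,667),(-70,-80,40)),(w,W(462,352),(55,40,40)),(w,W(484,622),(55,-80,40)),
(sc,S(128,435),(90,-140,12)),(sc,S(38,225),(-90,-140,12)),(sc,S(752,256),(90,210,12)),(sc,S(590,42),(-90,210,12))]
def jw(p,q):
    c,s=np.cos(p[2]),np.sin(p[2]);q=np.array(q)/1000;return np.array([p[0]+c*q[0]-s*q[1],p[1]+s*q[0]+c*q[1],q[2]])
def res(p,o): return np.concatenate([np.subtract(proj(s,jw(p,q)),uv) for s,uv,q in o])
for o in (obs,obs[:5],obs[5:]):
    r=least_squares(res,[.55,.2,.12],args=(o,),loss='soft_l1');print(r.x.round(4));print(r.fun.reshape(-1,2).round(1).tolist())
r=least_squares(res,[.55,.2,.12],args=(obs,)).x
ps=[(-7.5,-20,40),(55,-20,40),(-70,-20,40),(89,-20,6)]
for q in ps: print(q,jw(r,q).round(4))
def inv(P): 
    d=P[:2]-r[:2];c,s=np.cos(r[2]),np.sin(r[2]);return (np.array([c*d[0]+s*d[1],-s*d[0]+c*d[1]])*1000).round(1)
for u,v in [(405,437),(296,496),(327,568),(398,580)]: print('chip',inv(atz(w,*W(u,v),.05)))
# handle top center: crop c2 (310,135)
print('handle',inv(atz(w,*W(312,135),.106)),inv(dep(w,*W(312,135))),dep(w,*W(312,135)))
print('flag scene',inv(atz(sc,*S(580,236),.041)),'flag wrist',inv(atz(w,*W(470,153),.041)))
for uv in [(686,207),(700,203),(715,222),(712,262),(707,215)]: print('ptr',inv(atz(sc,*S(*uv),.041)), dep(sc,*S(*uv)))
# bed height check
print('bed',dep(w,*W(250,560)),dep(sc,*S(300,260)))
E
```

```text
[0.5554 0.001  0.1738]
[[-1.3, 0.9], [0.8, -1.9], [0.1, 0.6], [-0.3, -1.0], [0.3, 0.6], [2.3, 10.0], [-2.1, -1.7], [-0.6, 0.3], [-0.2, -0.6]]
[0.5553 0.0008 0.1789]
[[-0.8, 1.2], [0.5, -1.3], [0.3, 1.0], [-0.7, -1.1], [0.4, 0.5]]
[0.5494 0.0022 0.1463]
[[0.7, 6.6], [-1.4, -5.1], [-0.7, 0.3], [1.4, -1.0]]
(-7.5, -20, 40) [ 0.5508 -0.02    0.04  ]
(55, -20, 40) [ 0.6124 -0.0095  0.04  ]
(-70, -20, 40) [ 0.4893 -0.0306  0.04  ]
(89, -20, 6) [ 0.646  -0.0037  0.006 ]
chip [27.3 10.8]
chip [-18.9  -5.8]
chip [-10.4 -38.6]
chip [ 18.3 -49. ]
handle [ -2.4 118.6] [ -2.6 118.4] [0.53224825 0.11721473 0.10695372]
flag scene [ 59.8 119. ] flag wrist [ 64.9 112.3]
ptr [ 64.8 180.6] [0.56770071 0.20163937 0.01370898]
ptr [ 65.4 188.9] [0.56438913 0.21169707 0.01044079]
ptr [ 79.9 189.6] [0.57964097 0.2145621  0.01114698]
ptr [102.4 174.1] [0.6080685  0.20111236 0.01497669]
ptr [ 74.1 188.1] [0.57366503 0.21221017 0.01080221]
bed [ 0.51950394 -0.03859111  0.04039226] [ 0.57504904 -0.01836173  0.04066519]
```

With the bad corner dropped (it's the tray cut-out), the fit is jig at about (0.555, 0.001) with yaw about 0.178. The chips lie at jig x -19..27, y -49..11. The handle is at jig (-2.5, 118.5) with its top measured at 107 mm, which agrees with the text. Next I'll look at the scraper from above.

```bash
cat >> h.py <<'E'
from scipy.spatial.transform import Rotation as Ro
JIG=np.array([.5555,.0009,.1775])
def jw(q,p=JIG):
    c,s=np.cos(p[2]),np.sin(p[2]);q=np.array(q,float)/1000;return np.array([p[0]+c*q[0]-s*q[1],p[1]+s*q[0]+c*q[1],q[2]])
def inv(P,r=JIG):
    d=np.asarray(P)[:2]-r[:2];c,s=np.cos(r[2]),np.sin(r[2]);return (np.array([c*d[0]+s*d[1],-s*d[0]+c*d[1]])*1000).round(1)
def go(P,yaw=None):
    """shift in cm in tool axes; yaw: wanted heading (mod pi) of tool y in world"""
    st=bot.read_state();R=Ro.from_rotvec(st['ee_rot']).as_matrix()
    d=R.T@(np.asarray(P)-st['tcp_pos'])*100
    y=np.arctan2(R[1,1],R[0,1]);print('t',round(st['t'],2),'tcp',st['tcp_pos'].round(4),'tooly heading',y.round(4),'toolx',R[:,0].round(3),'F',st['ft_force'].round(1),'g',round(st['gripper_width'],3))
    print('shift cm',d.round(2), 'spin', None if yaw is None else round(-((yaw-y+np.pi/2)%np.pi-np.pi/2),4))
E
python3 - <<'E'
from h import *
go([.548,-.345-.06,.25],-.08)
s=load('scene0')
print('jar',dep(s,178,342),'purple',dep(s,175,250))
E
```

```text
t 0.15 tcp [0.4995 0.     0.2306] tooly heading 0.0 toolx [-0.002 -0.    -1.   ] F [0.3 0.4 0.6] g 0.999
shift cm [-1.95  4.84 40.5 ] spin 0.08
jar [ 0.71986027 -0.2615566   0.07495135] purple [ 0.4635692  -0.25515061  0.0603196 ]
```

Request:
move_arm(targets="-0.5 0.8 5.5 0.02; -0.5 0.8 5.5 0.02; -0.2 0.8 5.5 0.02; 0 0.8 5.5 0.02; 0 0.8 5.5 0", hand=0.7, force=50)

```text
t: 0.78
tcp_pos: [0.5302, -0.279, 0.241]
ee_rot: [1.262, 1.178, -1.264]
ft_force: [0.6, 0.4, -0.1]
gripper_width: 0.705
```

```bash
python3 - <<'E'
from h import *
go([.548,-.33,.23],-.08)
E
```

```text
t 0.78 tcp [ 0.5302 -0.279   0.241 ] tooly heading -0.0718 toolx [-0.004  0.002 -1.   ] F [ 0.6  0.4 -0.1] g 0.705
shift cm [1.08 2.15 4.96] spin 0.0082
```

Request:
move_arm(targets="0.5 1.0 2.5 0.01; 0.5 1.0 2.5 0; 0 0 0 0")

```text
t: 1.15
tcp_pos: [0.5448, -0.3368, 0.2277]
ee_rot: [1.274, 1.173, -1.278]
ft_force: [0.1, 0.4, -0.7]
gripper_width: 0.705
```

```bash
python3 - <<'E'
from h import *
go([.548,-.345,.1],-.08)
s=snap('wrist','w1');C=cloud(s)
hsv=cv2.cvtColor(s['pixels'],cv2.COLOR_BGR2HSV)
g=((hsv[...,0]>45)&(hsv[...,0]<75)&(hsv[...,1]>120)&(C[...,2]>.05)&(C[...,2]<.075)).astype(np.uint8)
n,l,st,ce=cv2.connectedComponentsWithStats(g)
for i in range(1,n):
    if st[i,4]>200:
        P=C[l==i];uv=np.argwhere(l==i)[:,::-1].astype(np.float32)
        b=cv2.boxPoints(cv2.minAreaRect(uv));B=np.array([atz(s,*p,.062)[:2] for p in b])
        print(ce[i],np.median(P[:,2]).round(4),b.round(0).tolist(),'mid',B.mean(0).round(4),'sides',np.linalg.norm(np.diff(B,axis=0),axis=1).round(4),[np.arctan2(*(d[::-1])).round(3) for d in np.diff(B,axis=0)], np.median(P,0))
E
```

```text
t 1.15 tcp [ 0.5448 -0.3368  0.2277] tooly heading -0.0893 toolx [-0.007  0.003 -1.   ] F [ 0.1  0.4 -0.7] g 0.705
shift cm [12.77  0.48  0.83] spin -0.0093
[279.96534653 193.08486563] 0.0616 [[268.0, 163.0], [291.0, 163.0], [291.0, 224.0], [268.0, 224.0]] mid [ 0.5448 -0.3443] sides [0.0226 0.0636 0.0239] [np.float64(-0.088), np.float64(-1.649), np.float64(3.055)] [ 0.5453912  -0.34310044  0.06157149]
[391.1277533  242.27165932] 0.063 [[358.0, 228.0], [441.0, 225.0], [442.0, 256.0], [359.0, 259.0]] mid [ 0.6678 -0.4079] sides [0.0868 0.0359 0.0896] [np.float64(-0.048), np.float64(-1.476), np.float64(3.092)] [ 0.6521749  -0.40618761  0.06303286]
```

View pics/w1.png

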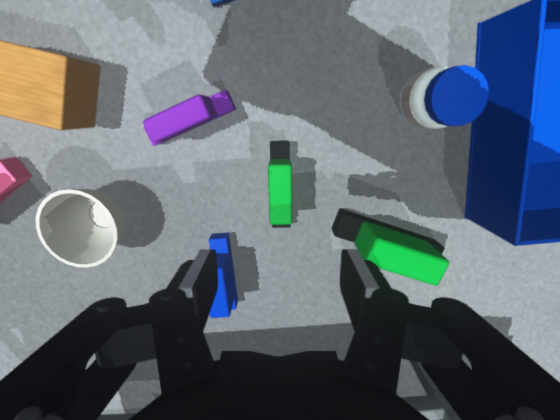

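The wrist view shows the target scraper at (280,193), centre (0.5455,-0.344), top at 62 mm, already aligned with the tool. The nearest neighbours are the blue one at (222,275) and the large green at (400,250), both clear of the fingers. I'll go down.

Request:
move_arm(targets="4 0.1 0.2 0; 4 0.1 0.2 0; 4 0 0.2 0; 4 0 0 0; 2 0 0 0")

```text
t: 1.82
tcp_pos: [0.5477, -0.3366, 0.048]
ee_rot: [1.271, 1.171, -1.269]
ft_force: [0.2, -0.2, 1.0]
gripper_width: 0.704
```

```bash
python3 - <<'E'
from h import *
go([.5455,-.344,.027],-.088)
E
```

```text
t 1.82 tcp [ 0.5477 -0.3366  0.048 ] tooly heading -0.0822 toolx [-0.     0.002 -1.   ] F [ 0.2 -0.2  1. ] g 0.704
shift cm [ 2.1  -0.15  0.76] spin 0.0058
```

Request:
move_arm(targets="1.2 -0.1 0.5 0; 1 -0.1 0.4 0.005; 0.2 0 0 0; 0 0 0 0")

```text
t: 2.33
tcp_pos: [0.5449, -0.3438, 0.0237]
ee_rot: [1.273, 1.17, -1.271]
ft_force: [0.1, -0.3, 0.4]
gripper_width: 0.701
```

```bash
python3 - <<'E'
from h import *
go([.5455,-.344,.027],-.088)
E
```

```text
t 2.33 tcp [ 0.5449 -0.3438  0.0237] tooly heading -0.0851 toolx [-0.     0.002 -1.   ] F [ 0.1 -0.3  0.4] g 0.701
shift cm [-0.33  0.06  0.02] spin 0.0029
```

Request:
move_arm(targets="-0.4 0 0 0; 0 0 0 0; 0 0 0 0; 0 0 0 0; 0 0 0 0", hand=0, force=60)

```text
t: 2.95
tcp_pos: [0.5458, -0.3444, 0.0298]
ee_rot: [1.273, 1.167, -1.27]
ft_force: [-1.0, 0.4, -0.6]
gripper_width: 0.274
```

```bash
python3 - <<'E'
from h import *
go([.5455,-.344,.15],-.088)
E
```

```text
t 2.95 tcp [ 0.5458 -0.3444  0.0298] tooly heading -0.0852 toolx [ 0.002  0.001 -1.   ] F [-1.   0.4 -0.6] g 0.274
shift cm [-1.202e+01 -1.000e-02 -5.000e-02] spin 0.0028
```

Request:
move_arm(targets="-3 0 0 0; -4 0 0 0; -4 0 0 0; -2 0 0 0; 0 0 0 0")

```text
t: 3.58
tcp_pos: [0.5441, -0.3436, 0.1605]
ee_rot: [1.273, 1.173, -1.272]
ft_force: [-0.6, -1.2, -2.1]
gripper_width: 0.272
```

```bash
python3 - <<'E'
from h import *
print(jw((-56,-20,71)),jw((62,-20,71)))
go([*jw((-55,-20,0))[:2],.15],.1775)
E
```

```text
[ 0.50391125 -0.02867365  0.071     ] [ 0.62005726 -0.00783846  0.071     ]
t 3.58 tcp [ 0.5441 -0.3436  0.1605] tooly heading -0.0851 toolx [-0.003  0.004 -1.   ] F [-0.6 -1.2 -2.1] g 0.272
shift cm [  1.2   -6.58 -31.05] spin -0.2626
```

Request:
move_arm(targets="0.2 -1.2 -5.5 -0.06; 0.2 -0.8 -5.5 -0.06; 0.2 -0.4 -5.5 -0.06; 0.2 0 -5.5 -0.06; 0.2 0.3 -4 -0.02")

```text
t: 4.2
tcp_pos: [0.5112, -0.0783, 0.1432]
ee_rot: [1.079, 1.301, -1.082]
ft_force: [1.0, -0.6, -1.6]
gripper_width: 0.272
```

```bash
python3 - <<'E'
from h import *
go([*jw((-55,-20,0))[:2],.15],.1775)
E
```

```text
t 4.2 tcp [ 0.5112 -0.0783  0.1432] tooly heading 0.1766 toolx [-0.012  0.007 -1.   ] F [ 1.  -0.6 -1.6] g 0.272
shift cm [-0.64  0.25 -5.02] spin -0.0009
```

Request:
move_arm(targets="0 0.1 -3 0; 0 0.1 -2 0; 0 0 0 0; 0 0 0 0")

```text
t: 4.7
tcp_pos: [0.4995, -0.024, 0.138]
ee_rot: [1.07, 1.312, -1.084]
ft_force: [-0.1, -0.2, -1.3]
gripper_width: 0.272
```

```bash
python3 - <<'E'
from h import *
go([*jw((-55,-20,0))[:2],.085],.1775)
snap('scene','s1');crop('s1',215,195,395,335,4.2,'c4');snap('wrist','w2')
E
```

```text
t 4.7 tcp [ 0.4995 -0.024   0.138 ] tooly heading 0.1828 toolx [-0.021  0.007 -1.   ] F [-0.1 -0.2 -1.3] g 0.272
shift cm [5.29 0.55 0.6 ] spin 0.0053
```

View pics/c4.png

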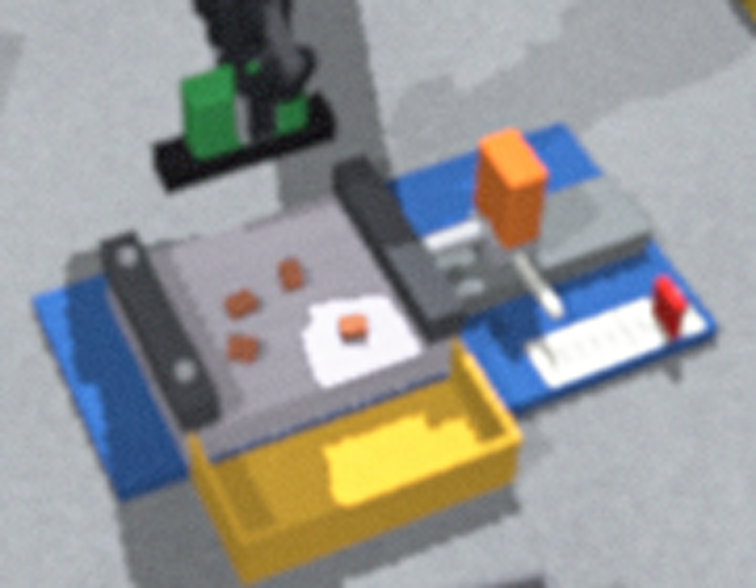

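View pics/w2.png

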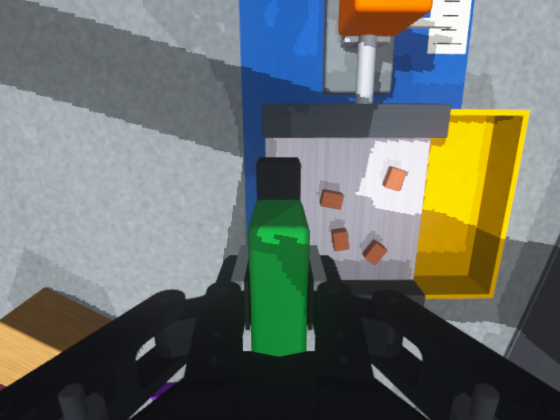

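The scraper is held straight above the bed's -x end. All four chips (320,199), (340,239), (374,252) and (394,179) in the wrist view lie ahead of the blade. I'll lower it.

Request:
move_arm(targets="2 0.2 0.2 0; 2 0.2 0.2 0; 1.3 0.1 0.2 0; 0 0 0 0; 0 0 0 0")

```text
t: 5.42
tcp_pos: [0.5063, -0.0328, 0.0842]
ee_rot: [1.076, 1.307, -1.087]
ft_force: [0.5, -0.7, -0.9]
gripper_width: 0.27
```

```bash
python3 - <<'E'
from h import *
go([*jw((-55,-20,0))[:2],.072],.1775)
E
```

```text
t 5.42 tcp [ 0.5063 -0.0328  0.0842] tooly heading 0.1757 toolx [-0.019  0.007 -1.   ] F [ 0.5 -0.7 -0.9] g 0.27
shift cm [ 1.23 -0.04 -0.44] spin -0.0018
```

Request:
move_arm(targets="0.6 -0.2 -0.3 0; 0.5 0 -0.1 0; 0 0 0 0")

```text
t: 5.8
tcp_pos: [0.504, -0.0288, 0.074]
ee_rot: [1.077, 1.305, -1.086]
ft_force: [0.5, -0.8, -1.6]
gripper_width: 0.273
```

```bash
python3 - <<'E'
from h import *
go([*jw((-55,-20,0))[:2],.072],.1775)
snap('side','d1');crop('d1',180,150,300,270,5,'c5')
E
```

```text
t 5.8 tcp [ 0.504  -0.0288  0.074 ] tooly heading 0.1759 toolx [-0.016  0.007 -1.   ] F [ 0.5 -0.8 -1.6] g 0.273
shift cm [ 0.19  0.09 -0.02] spin -0.0016
```

View pics/c5.png

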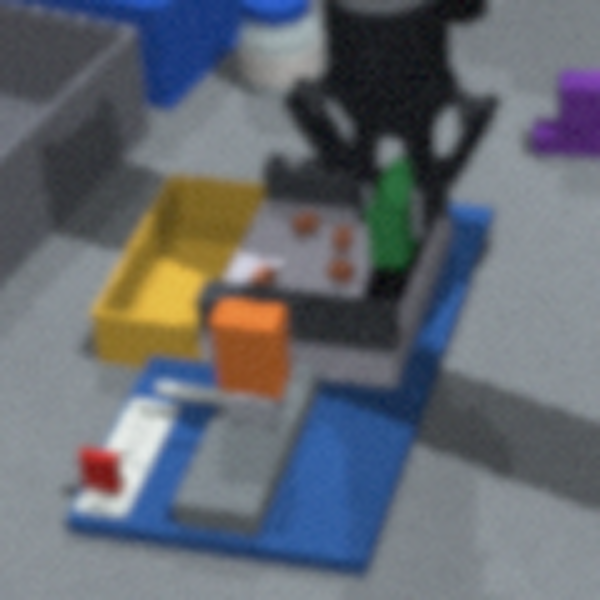

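Request:
move_arm(targets="0.1 1 0 0; 0 1.2 0 0; 0 1.2 0 0; 0 1.2 0 0; 0 1.2 0 0")

```text
t: 6.48
tcp_pos: [0.5658, -0.0179, 0.0726]
ee_rot: [1.078, 1.303, -1.084]
ft_force: [-0.4, 0.2, -0.7]
gripper_width: 0.273
```

```bash
python3 - <<'E'
from h import *
go([*jw((64,-20,0))[:2],.072],.1775);print(inv(bot.read_state()['tcp_pos']))
snap('side','d2');crop('d2',180,150,300,270,5,'c6')
E
```

```text
t 6.47 tcp [ 0.5658 -0.0179  0.0726] tooly heading 0.176 toolx [-0.014  0.007 -1.   ] F [-0.4  0.2 -0.7] g 0.273
shift cm [-0.01  5.72 -0.04] spin -0.0015
[  6.8 -20.3]
```

View pics/c6.png

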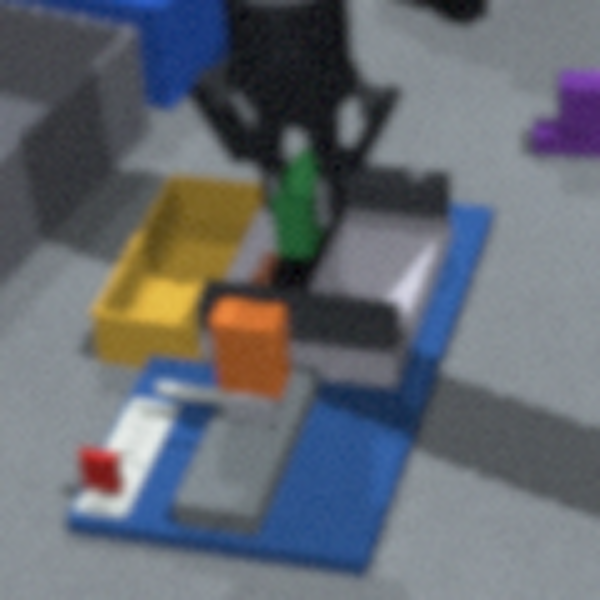

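Request:
move_arm(targets="0 1.2 0 0; -0.02 1.2 0 0; -0.02 1.2 0 0; -0.02 1.2 0 0; 0 1 0 0")

```text
t: 7.15
tcp_pos: [0.6272, -0.0069, 0.0719]
ee_rot: [1.078, 1.303, -1.084]
ft_force: [0.5, 0.5, -1.8]
gripper_width: 0.274
```

```bash
python3 - <<'E'
from h import *
go([*jw((66,-20,0))[:2],.072],.1775);print(inv(bot.read_state()['tcp_pos']))
snap('scene','s2');crop('s2',215,195,395,335,4.2,'c7')
E
```

```text
t 7.15 tcp [ 0.6272 -0.0069  0.0719] tooly heading 0.1763 toolx [-0.014  0.007 -1.   ] F [ 0.5  0.5 -1.8] g 0.274
shift cm [-0.01 -0.32 -0.04] spin -0.0012
[ 69.2 -20.4]
```

View pics/c7.png

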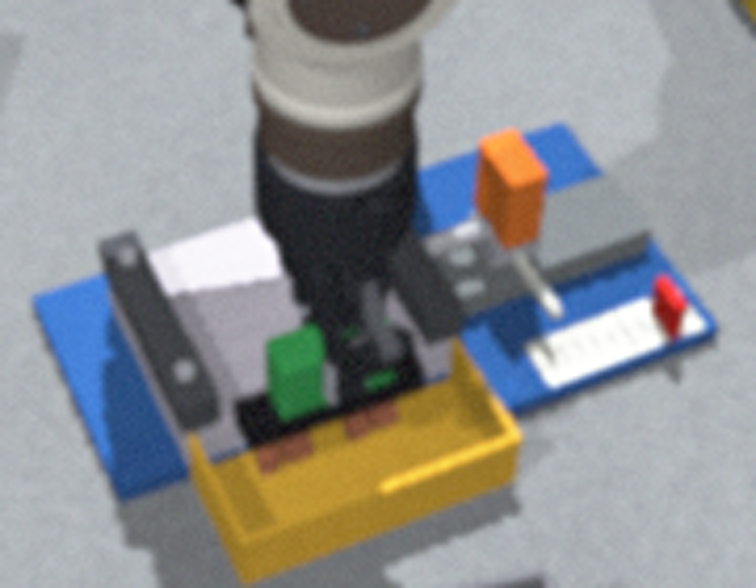

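The chips appear to be in the tray at about (285,450) and (370,418) in the crop. I'll lift and check.

Request:
move_arm(targets="-2 0 0 0; -4 0 0 0; -4 0 1 0; -1 -1 4 0.05; 0 -1 4 0.05")

```text
t: 7.82
tcp_pos: [0.6241, -0.098, 0.1832]
ee_rot: [1.148, 1.263, -1.158]
ft_force: [0.0, 0.0, -2.2]
gripper_width: 0.274
```

```bash
python3 - <<'E'
from h import *
go([.5455,-.344,.15],-.085)
snap('scene','s3');crop('s3',215,195,395,335,4.2,'c8')
E
```

```text
t 7.83 tcp [ 0.6241 -0.098   0.1832] tooly heading 0.0804 toolx [-0.016  0.007 -1.   ] F [ 0.   0.  -2.2] g 0.274
shift cm [ 3.28 -9.75 23.92] spin 0.1654
```

View pics/c8.png

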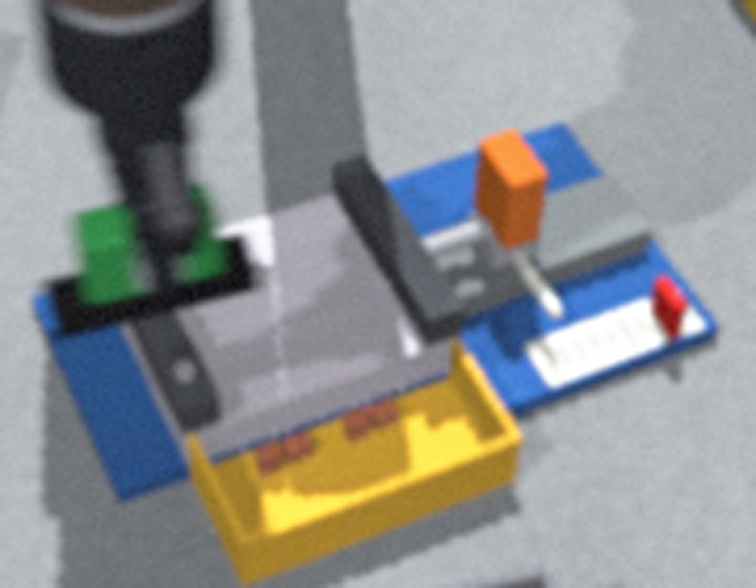

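All four chips are in the tray, in two pairs at (285,452) and (372,417), and the bed is bare. I'll return the scraper to its original spot.

Request:
move_arm(targets="0.5 -2 5 0.05; 0.5 -2 5 0.05; 0.5 -2 5 0.05; 0.5 -1.5 4 0.02; 0 0 0 0")

```text
t: 8.5
tcp_pos: [0.5455, -0.3, 0.1627]
ee_rot: [1.279, 1.172, -1.296]
ft_force: [0.9, 0.9, -1.6]
gripper_width: 0.274
```

```bash
python3 - <<'E'
from h import *
go([.5455,-.344,.12],-.085)
E
```

```text
t 8.5 tcp [ 0.5455 -0.3     0.1627] tooly heading -0.1032 toolx [-0.016  0.003 -1.   ] F [ 0.9  0.9 -1.6] g 0.274
shift cm [4.26 0.53 4.38] spin -0.0182
```

Request:
move_arm(targets="1.5 0.2 1.5 -0.01; 1.5 0.2 1.5 -0.005; 1.5 0.1 1 0; 0 0 0 0; 0 0 0 0")

```text
t: 9.12
tcp_pos: [0.5469, -0.34, 0.1124]
ee_rot: [1.265, 1.186, -1.282]
ft_force: [-0.1, 0.2, -1.4]
gripper_width: 0.273
```

```bash
python3 - <<'E'
from h import *
go([.5455,-.344,.031],-.085)
E
```

```text
t 9.12 tcp [ 0.5469 -0.34    0.1124] tooly heading -0.0833 toolx [-0.019  0.005 -1.   ] F [-0.1  0.2 -1.4] g 0.273
shift cm [8.14 0.05 0.44] spin 0.0017
```

Request:
move_arm(targets="3 0 0.2 0; 2.5 0 0.2 0; 1.5 0 0 0; 0 0 0 0; 0 0 0 0")

```text
t: 9.75
tcp_pos: [0.549, -0.3427, 0.0451]
ee_rot: [1.263, 1.181, -1.276]
ft_force: [0.6, -0.1, -1.0]
gripper_width: 0.275
```

```bash
python3 - <<'E'
from h import *
go([.5455,-.344,.030],-.085)
E
```

```text
t 9.75 tcp [ 0.549  -0.3427  0.0451] tooly heading -0.0796 toolx [-0.012  0.002 -1.   ] F [ 0.6 -0.1 -1. ] g 0.275
shift cm [ 1.51 -0.32  0.15] spin 0.0054
```

Request:
move_arm(targets="0.8 -0.2 0.1 0; 0.5 -0.1 0 0; 0.2 0 0 0; 0 0 0 0")

```text
t: 10.25
tcp_pos: [0.5468, -0.3443, 0.0315]
ee_rot: [1.263, 1.177, -1.274]
ft_force: [-0.5, 0.7, -2.1]
gripper_width: 0.269
```

```bash
python3 - <<'E'
from h import *
go([.5455,-.344,.030],-.085)
E
```

```text
t 10.25 tcp [ 0.5468 -0.3443  0.0315] tooly heading -0.0796 toolx [-0.009  0.    -1.   ] F [-0.5  0.7 -2.1] g 0.269
shift cm [ 0.15 -0.13 -0.02] spin 0.0054
```

Request:
move_arm(targets="0.15 0 0 0; 0.05 0 0 0; 0 0 0 0")

```text
t: 10.62
tcp_pos: [0.547, -0.3445, 0.03]
ee_rot: [1.263, 1.176, -1.274]
ft_force: [-0.7, -0.2, -0.9]
gripper_width: 0.271
```

```bash
python3 - <<'E'
from h import *
go([.5455,-.344,.030],-.085)
E
```

```text
t 10.62 tcp [ 0.547  -0.3445  0.03  ] tooly heading -0.0796 toolx [-0.008 -0.    -1.   ] F [-0.7 -0.2 -0.9] g 0.271
shift cm [-0.   -0.15 -0.04] spin 0.0054
```

Request:
move_arm(targets="0.1 0 0 0; 0 0 0 0")

```text
t: 10.88
tcp_pos: [0.5472, -0.3446, 0.03]
ee_rot: [1.263, 1.175, -1.274]
ft_force: [0.1, -0.1, -1.0]
gripper_width: 0.274
```

Request:
move_arm(targets="0 0 0 0; 0 0 0 0; 0 0 0 0; 0 0 0 0", hand=0.65)

```text
t: 11.38
tcp_pos: [0.5477, -0.3449, 0.03]
ee_rot: [1.263, 1.174, -1.273]
ft_force: [0.6, -0.1, -0.7]
gripper_width: 0.65
```

Request:
move_arm(targets="-2 0 0 0; -4 0 0 0; -4 0 0 0; -4 0 0 0; -1 0 0 0")

```text
t: 12.0
tcp_pos: [0.5476, -0.344, 0.1817]
ee_rot: [1.263, 1.179, -1.275]
ft_force: [0.8, -0.6, 0.1]
gripper_width: 0.652
```

```bash
python3 - <<'E'
from h import *
go([*jw((-2.5,118.5,0))[:2],.2],.1775+np.pi/2)
go([*jw((-2.5,118.5,0))[:2],.2],.1775)
s=snap('wrist','w3'); snap('scene','s4')
w=load('s3');print(bot.read_state()['joint_positions'].round(3))
E
```

```text
t 12.0 tcp [ 0.5476 -0.344   0.1817] tooly heading -0.0796 toolx [-0.011  0.001 -1.   ] F [ 0.8 -0.6  0.1] g 0.652
shift cm [ -1.76  -5.23 -45.84] spin 1.3137
t 12.0 tcp [ 0.5476 -0.344   0.1817] tooly heading -0.0796 toolx [-0.011  0.001 -1.   ] F [ 0.8 -0.6  0.1] g 0.652
shift cm [ -1.76  -5.23 -45.84] spin -0.2571
[-0.559  0.57   0.365  1.379 -0.005  1.092]
```

View pics/w3.png

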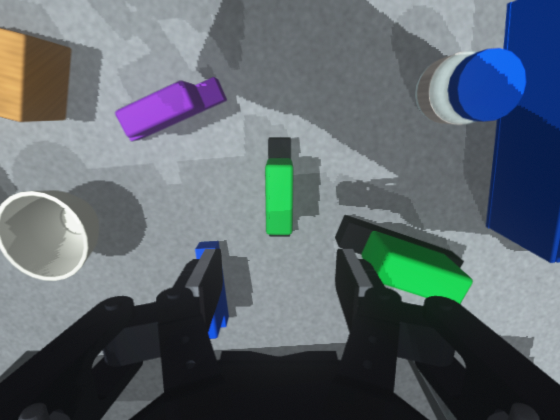

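View pics/s4.png

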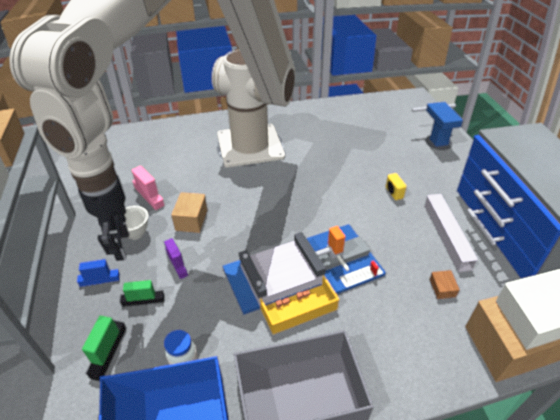

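The scraper stands upright back in its original place at (280,190) in the wrist view, and the bystanders look unmoved. Next I'll put the wrist camera over the flag and pointer to measure the pull.

Request:
move_arm(targets="-0.5 -0.3 -6 -0.06; 0 -0.3 -6 -0.06; 0 -0.2 -6 -0.06; 0 0 -6 -0.06; 0 0 -6 -0.01")

```text
t: 12.72
tcp_pos: [0.521, -0.0398, 0.1736]
ee_rot: [1.077, 1.313, -1.099]
ft_force: [0.6, 1.1, 0.5]
gripper_width: 0.646
```

```bash
python3 - <<'E'
from h import *
go([*jw((65,125,0))[:2],.18],.1775)
E
```

```text
t 12.72 tcp [ 0.521  -0.0398  0.1736] tooly heading 0.1693 toolx [-0.029  0.008 -1.   ] F [0.6 1.1 0.5] g 0.646
shift cm [ -0.73  10.47 -15.99] spin -0.0082
```

Request:
move_arm(targets="-0.3 3 -4.5 0; -0.3 3 -4.5 0; -0.1 3 -4.5 0; 0 1 -1.5 0; 0 0 0 0")

```text
t: 13.35
tcp_pos: [0.587, 0.1333, 0.1674]
ee_rot: [1.061, 1.33, -1.11]
ft_force: [-1.2, -0.1, 0.1]
gripper_width: 0.653
```

```bash
python3 - <<'E'
from h import *
go([*jw((65,125,0))[:2],.18],.1775)
s=snap('wrist','w4')
E
```

```text
t 13.35 tcp [0.587  0.1333 0.1674] tooly heading 0.1757 toolx [-0.051  0.004 -0.999] F [-1.2 -0.1  0.1] g 0.653
shift cm [-1.31  1.   -0.05] spin -0.0018
```

View pics/w4.png

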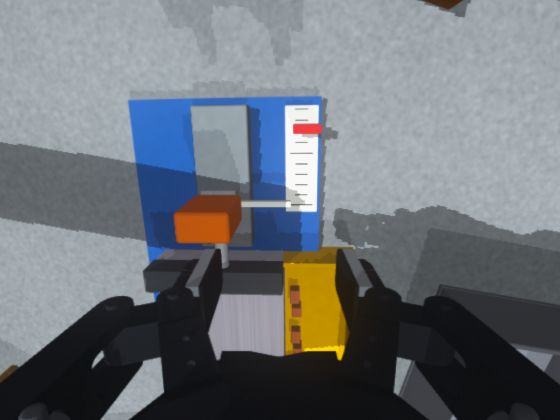

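```bash
python3 - <<'E'
from h import *
crop('w4',170,90,340,260,4.5,'c9')
E
```

```text
(no output)
```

View pics/c9.png

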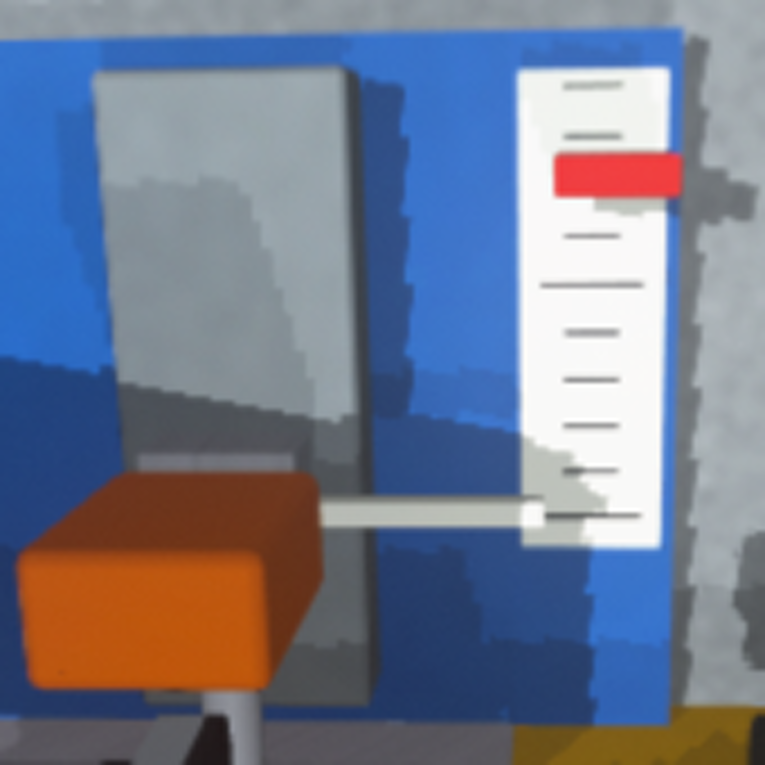

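```bash
python3 - <<'E'
from h import *
s=load('w4');X=lambda a,b:(170+a/4.5-.4,90+b/4.5-.4)
for n,a,b,z in [('flag',543,513,.041),('flag lo',535,526,.041),('flag hi',535,501,.041),('ptr',555,175,.041),('ptr hi',560,153,.041),('ptr lo',560,197,.041),('corner',683,30,.012),('h',20,552,.106),('h',262,552,.106),('h',270,688,.106),('h',35,688,.106)]:
    P=atz(s,*X(a,b),z);print(n,inv(P))
print(dep(s,*X(500,513)),dep(s,*X(600,175)),dep(s,*X(140,620)))
go(jw((-2.5,119,130)),.1775)
E
```

```text
flag [ 59.4 120. ]
flag lo [ 57.9 117.3]
flag hi [ 57.9 122.5]
ptr [ 61.2 185. ]
ptr hi [ 62. 189.]
ptr lo [ 62.1 181. ]
corner [ 86.3 212.3]
h [-20.5 130.9]
h [ 17.4 131.4]
h [ 17.6 109. ]
h [-20.2 108.3]
[0.58447731 0.12794455 0.04104455] [0.59123124 0.19527885 0.04053851] [0.53211302 0.11884643 0.10653513]
t 13.4 tcp [0.5866 0.1325 0.1673] tooly heading 0.1746 toolx [-0.051  0.004 -0.999] F [-0.4  0.2 -0.2] g 0.652
shift cm [ 4.   -5.44  0.57] spin -0.0029
```

Flag end is at jig (59.4, 120.0), the pointer at (61.2, 185.0) and the handle centre at about (-1.5, 120). Depth gives heights of 41, 40.5 and 106.5 mm, which agree with the text, and the pull of 65 mm falls inside 32..66. Now I'll turn the gripper.

Request:
move_arm(targets="0 -1.2 0 -0.17; 0 -1.2 0 -0.17; 0 0 0 -0.17; 0 0 0 -0.17; 0 0 0 -0.17")

```text
t: 14.02
tcp_pos: [0.5582, 0.1149, 0.1663]
ee_rot: [0.408, 1.588, -0.432]
ft_force: [1.7, 0.4, 0.0]
gripper_width: 0.65
```

Request:
move_arm(targets="0 0 0 -0.17; 0 0 0 -0.17; 0 0 0 -0.17; 0 0 0 -0.12; 0 0 0 0")

```text
t: 14.65
tcp_pos: [0.5538, 0.1028, 0.1654]
ee_rot: [-0.081, 1.634, 0.082]
ft_force: [-0.4, 0.1, -0.8]
gripper_width: 0.653
```

```bash
python3 - <<'E'
from h import *
go(jw((-1.5,120,150)),.1775+np.pi/2)
print(bot.read_state()['joint_positions'].round(3))
E
```

```text
t 14.65 tcp [0.5538 0.1028 0.1654] tooly heading 1.6738 toolx [-0.065 -0.002 -0.998] F [-0.4  0.1 -0.8] g 0.653
shift cm [ 1.67  1.8  -1.82] spin -0.0745
[0.179 0.451 0.132 1.316 0.009 0.075]
```

Request:
move_arm(targets="0.5 0.9 -0.9 -0.04; 0.5 0.9 -0.9 -0.035; 0 0 0 0; 0 0 0 0")

```text
t: 15.15
tcp_pos: [0.5301, 0.1179, 0.1557]
ee_rot: [-0.138, 1.633, 0.143]
ft_force: [0.9, 0.3, -0.1]
gripper_width: 0.648
```

```bash
python3 - <<'E'
from h import *
go(jw((-1.5,120,125)),.1775+np.pi/2)
go(jw((-1.5,120,70)),.1775+np.pi/2)
snap('wrist','w5')
E
```

```text
t 15.15 tcp [0.5301 0.1179 0.1557] tooly heading 1.7485 toolx [-0.067 -0.003 -0.998] F [ 0.9  0.3 -0.1] g 0.648
shift cm [3.05 0.01 0.49] spin 0.0002
t 15.15 tcp [0.5301 0.1179 0.1557] tooly heading 1.7485 toolx [-0.067 -0.003 -0.998] F [ 0.9  0.3 -0.1] g 0.648
shift cm [ 8.54 -0.04  0.85] spin 0.0002
```

View pics/w5.png

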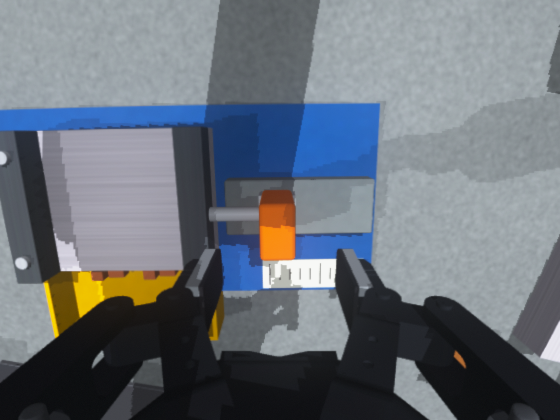

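The handle at (277,225) lies midway between the fingers at (205,275) and (352,275). I'll go down.

Request:
move_arm(targets="2.5 0 0.25 0; 2.5 0 0.25 0; 1.5 0 0.15 0; 0 0 0 0; 0 0 0 0")

```text
t: 15.82
tcp_pos: [0.535, 0.1195, 0.0906]
ee_rot: [-0.138, 1.628, 0.143]
ft_force: [0.8, 0.4, 0.5]
gripper_width: 0.65
```

```bash
python3 - <<'E'
from h import *
go(jw((-1.5,120,70)),.1775+np.pi/2)
E
```

```text
t 15.82 tcp [0.535  0.1195 0.0906] tooly heading 1.7481 toolx [-0.062 -0.002 -0.998] F [0.8 0.4 0.5] g 0.65
shift cm [ 2.07 -0.05 -0.1 ] spin -0.0002
```

Request:
move_arm(targets="1 0 -0.1 0; 0.9 -0.05 0 0; 0 0 0 0; 0 0 0 0")

```text
t: 16.32
tcp_pos: [0.5339, 0.1189, 0.072]
ee_rot: [-0.137, 1.625, 0.143]
ft_force: [-0.4, -0.5, 0.7]
gripper_width: 0.649
```

```bash
python3 - <<'E'
from h import *
go(jw((-1.5,120,70)),.1775+np.pi/2)
E
```

```text
t 16.32 tcp [0.5339 0.1189 0.072 ] tooly heading 1.748 toolx [-0.059 -0.001 -0.998] F [-0.4 -0.5  0.7] g 0.649
shift cm [ 0.21  0.   -0.1 ] spin -0.0003
```

Request:
move_arm(targets="0 0 0 0; 0 0 0 0; 0 0 0 0; 0 0 0 0; 0 0 0 0", hand=0, force=80)

```text
t: 16.95
tcp_pos: [0.5343, 0.1183, 0.0726]
ee_rot: [-0.141, 1.624, 0.143]
ft_force: [-0.1, 0.3, 0.0]
gripper_width: 0.268
```

```bash
python3 - <<'E'
from h import *
p=bot.read_state()['tcp_pos'];print(inv(p))
q=inv(p)+[0,65]
go([*jw((*q,0))[:2],p[2]],.1775+np.pi/2)
E
```

```text
[-1.000e-01  1.193e+02]
t 16.95 tcp [0.5343 0.1183 0.0726] tooly heading 1.7499 toolx [-0.057 -0.004 -0.998] F [-0.1  0.3  0. ] g 0.268
shift cm [0.04 6.5  0.01] spin 0.0016
```

Request:
move_arm(targets="0 0.8 0 0; 0 1.2 0 0; 0 1.2 0 0; 0 1.2 0 0; 0 0.8 0 0")

```text
t: 17.58
tcp_pos: [0.526, 0.1617, 0.0726]
ee_rot: [-0.148, 1.624, 0.128]
ft_force: [1.9, -10.3, 0.5]
gripper_width: 0.271
```

```bash
python3 - <<'E'
from h import *
p=bot.read_state()['tcp_pos'];print(inv(p))
go([*jw((-.1,184.3,0))[:2],.0726],.1775+np.pi/2)
E
```

```text
[ -0.6 163.5]
t 17.57 tcp [0.526  0.1617 0.0726] tooly heading 1.7449 toolx [-0.056 -0.018 -0.998] F [  1.9 -10.3   0.5] g 0.271
shift cm [-0.02  2.08  0.05] spin -0.0034
```

Request:
move_arm(targets="0 0.9 0.03 0; 0 0.9 0.02 0; 0 0.3 0 0; 0 0 0 0")

```text
t: 18.08
tcp_pos: [0.5232, 0.1765, 0.0726]
ee_rot: [-0.15, 1.625, 0.121]
ft_force: [2.4, -10.7, -0.5]
gripper_width: 0.267
```

```bash
python3 - <<'E'
from h import *
p=bot.read_state()['tcp_pos'];print(inv(p))
go([*jw((-.1,184.3,0))[:2],.0726],.1775+np.pi/2)
snap('wrist','w6');snap('scene','s5');crop('s5',300,210,400,300,7,'c10')
E
```

```text
[ -0.8 178.5]
t 18.07 tcp [0.5232 0.1765 0.0726] tooly heading 1.7426 toolx [-0.057 -0.023 -0.998] F [  2.4 -10.7  -0.5] g 0.267
shift cm [-0.01  0.58  0.07] spin -0.0057
```

View pics/c10.png

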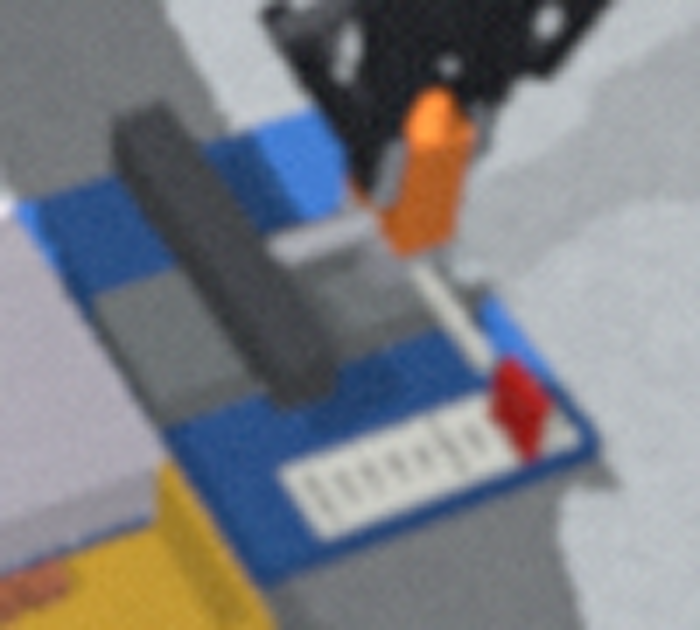

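View pics/w6.png

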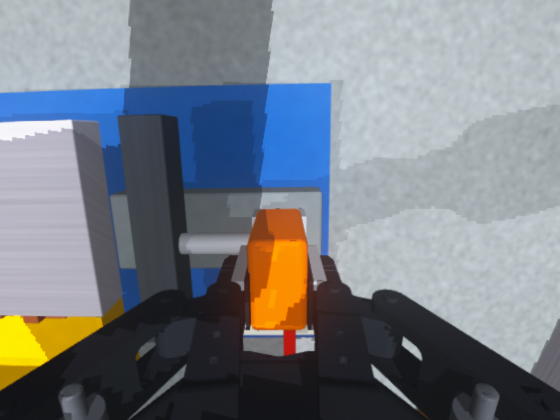

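Request:
move_arm(targets="0 0.4 0.05 0; 0 0.3 0.02 0")

```text
t: 18.42
tcp_pos: [0.5226, 0.1792, 0.0725]
ee_rot: [-0.151, 1.627, 0.116]
ft_force: [1.2, -11.9, 0.7]
gripper_width: 0.267
```

```bash
python3 - <<'E'
from h import *
p=bot.read_state()['tcp_pos'];print(inv(p))
go([*jw((-.1,184.3,0))[:2],.0726],.1775+np.pi/2)
for i in range(3):
    s=snapshot('side');print(inv(bot.read_state()['tcp_pos']))
snap('scene','s6');crop('s6',340,240,400,290,12,'c11')
snap('side','d6');crop('d6',180,215,260,275,9,'c12')
E
```

```text
[ -0.9 181.3]
t 18.43 tcp [0.5226 0.1792 0.0725] tooly heading 1.7403 toolx [-0.058 -0.027 -0.998] F [  1.2 -11.9   0.7] g 0.267
shift cm [-0.02  0.3   0.07] spin -0.0079
[ -0.9 181.4]
[ -0.8 181.5]
[ -0.9 181.5]
```

View pics/c11.png

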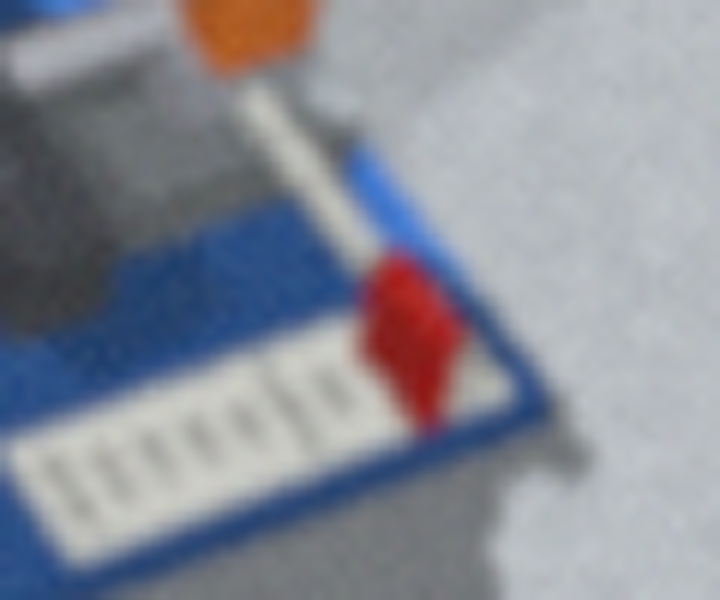

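View pics/c12.png

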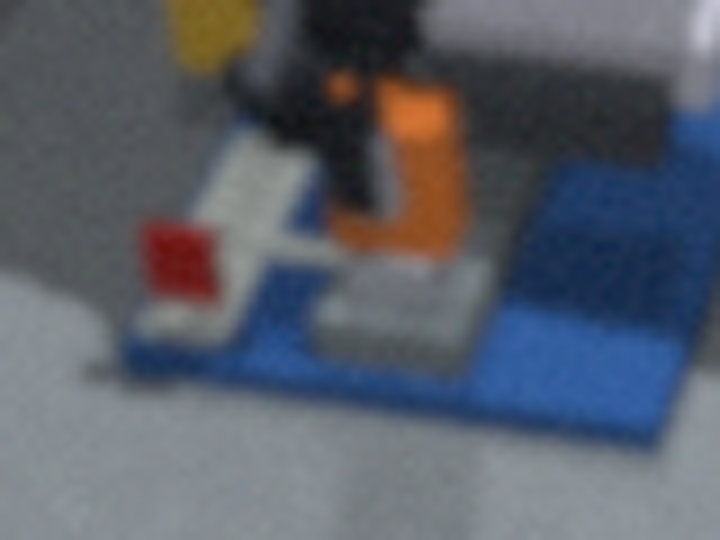

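```bash
cat > rect.py <<'E'
from h import *
def rect(fn,x0=20,x1=95,y0=105,y1=205,k=6):
    s=load(fn)
    xs=np.arange(x0,x1,1/k);ys=np.arange(y1,y0,-1/k)
    T=s['T'];K=s['camera_matrix'];k1=float(s['k1'])
    X,Y=np.meshgrid(xs,ys);P=np.stack([X,Y,np.full_like(X,41)],-1)/1000
    c,sn=np.cos(JIG[2]),np.sin(JIG[2])
    Wp=np.stack([JIG[0]+c*P[...,0]-sn*P[...,1],JIG[1]+sn*P[...,0]+c*P[...,1],P[...,2]],-1)
    C=(Wp-T[:3,3])@T[:3,:3];x=C[...,0]/-C[...,2];y=C[...,1]/C[...,2];r=1+k1*(x*x+y*y)
    return xs,ys,cv2.remap(s['pixels'],(K[0,0]*x*r+K[0,2]).astype(np.float32),(K[1,1]*y*r+K[1,2]).astype(np.float32),cv2.INTER_CUBIC)
E
python3 - <<'E'
from rect import *
for fn in ['s1','s4','s6','d6','side0','w4']:
    xs,ys,im=rect(fn);cv2.imwrite(f'pics/r_{fn}.png',im)
a=[cv2.imread(f'pics/r_{f}.png') for f in ['s4','s6']]
for i in a:
    for y in range(110,205,10): cv2.putText(i,str(y),(0,int((205-y)*6)),0,.35,(0,0,255),1); cv2.line(i,(20,int((205-y)*6)),(30,int((205-y)*6)),(0,0,255),1)
cv2.imwrite('pics/r0.png',np.hstack(a)[:600,:800])
E
```

```text
(no output)
```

View pics/r0.png

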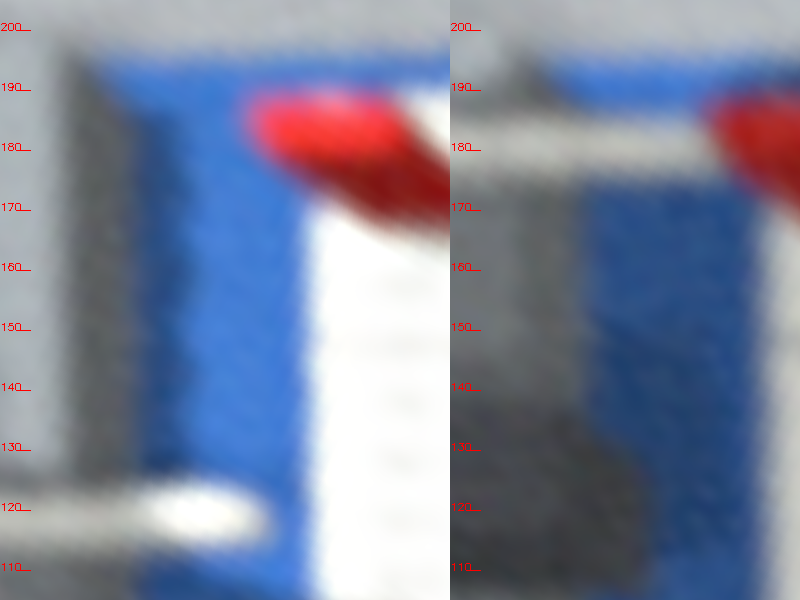

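```bash
cat >> rect.py <<'E'
def flagy(fn,xa,xb,lo,hi):
    xs,ys,im=rect(fn);m=(xs>xa)&(xs<xb);n=(ys>lo)&(ys<hi)
    p=im[n][:,m].astype(float)
    g=p[...,2].mean(1)  # red channel: white vs blue/grey
    y=ys[n];e=np.gradient(g)
    # edges by centroid of +/- gradient
    w=g-np.interp(y,[y[-1],y[0]],[g[-1],g[0]]);w=np.clip(w-.5*w.max(),0,None)
    return (w*y).sum()/w.sum()
E
python3 - <<'E'
from rect import *
for f in ['s1','s4']: print(f,flagy(f,45,58,108,130))
print('s6',flagy('s6',45,58,170,192))
# pointer top centre: red profile columns x 66..75 in s4, s1
for f in ['s1','s4','w4']:
    xs,ys,im=rect(f)
    for xa in (64,66,68,70,74):
        m=(xs>xa)&(xs<xa+2);n=(ys>165)&(ys<200)
        p=im[n][:,m].astype(float).mean(1);r=p[:,2]-.5*(p[:,0]+p[:,1])
        y=ys[n];
        print(f,xa,[ (round(y[np.argmax(r>t*r.max())],1),round(y[len(r)-1-np.argmax(r[::-1]>t*r.max())],1)) for t in (.5,.75)])
print('w4 flag',flagy('w4',45,58,108,130))
E
```

```text
s1 119.29051357151639
s4 119.26741478263409
s6 180.51711616764277
s1 64 [(np.float64(187.5), np.float64(180.3)), (np.float64(186.3), np.float64(181.3))]
s1 66 [(np.float64(187.7), np.float64(179.3)), (np.float64(186.3), np.float64(180.3))]
s1 68 [(np.float64(187.8), np.float64(178.5)), (np.float64(186.5), np.float64(179.8))]
s1 70 [(np.float64(187.8), np.float64(177.7)), (np.float64(186.3), np.float64(179.3))]
s1 74 [(np.float64(187.8), np.float64(176.2)), (np.float64(186.0), np.float64(178.5))]
s4 64 [(np.float64(187.5), np.float64(180.3)), (np.float64(186.5), np.float64(181.3))]
s4 66 [(np.float64(187.7), np.float64(179.2)), (np.float64(186.5), np.float64(180.3))]
s4 68 [(np.float64(187.7), np.float64(178.5)), (np.float64(186.5), np.float64(179.7))]
s4 70 [(np.float64(187.8), np.float64(177.7)), (np.float64(186.3), np.float64(179.2))]
s4 74 [(np.float64(187.8), np.float64(176.2)), (np.float64(186.0), np.float64(178.5))]
w4 64 [(np.float64(188.7), np.float64(181.2)), (np.float64(188.3), np.float64(181.5))]
w4 66 [(np.float64(188.7), np.float64(181.2)), (np.float64(188.3), np.float64(181.5))]
w4 68 [(np.float64(188.8), np.float64(181.2)), (np.float64(188.5), np.float64(181.5))]
w4 70 [(np.float64(188.8), np.float64(181.2)), (np.float64(188.5), np.float64(181.5))]
w4 74 [(np.float64(188.8), np.float64(181.2)), (np.float64(188.5), np.float64(181.5))]
w4 flag 119.57375180960057
```

By the scene view the flag has moved 61.3 mm, with 3.3–3.8 mm to go. The hold is stable, though each row loses about 2 mm to the spring.

Request:
move_arm(targets="0 0.53 0.05 0")

```text
t: 18.8
tcp_pos: [0.522, 0.1823, 0.0725]
ee_rot: [-0.152, 1.628, 0.114]
ft_force: [-0.2, -11.8, 2.7]
gripper_width: 0.268
```

```bash
python3 - <<'E'
from rect import *
print(inv(bot.read_state()['tcp_pos']))
for i in range(4): snap('scene','s7')
print(inv(bot.read_state()['tcp_pos']),bot.read_state()['ft_force'],flagy('s7',45,58,174,196))
xs,ys,im=rect('s7')
for y in range(110,205,10): cv2.putText(im,str(y),(0,int((205-y)*6)),0,.35,(0,0,255),1)
cv2.imwrite('pics/r1.png',cv2.resize(im[:240],None,fx=1.7,fy=1.7))
go([0,0,0])
E
```

```text
[ -0.9 184.4]
[ -1.  184.9] [  0.65088029 -10.9349411    0.9292672 ] 183.4392581497989
t 19.0 tcp [0.5219 0.1827 0.0725] tooly heading 1.7397 toolx [-0.059 -0.029 -0.998] F [  0.7 -10.9   0.9] g 0.269
shift cm [ 10.85  -9.1  -53.94] spin None
```

View pics/r1.png

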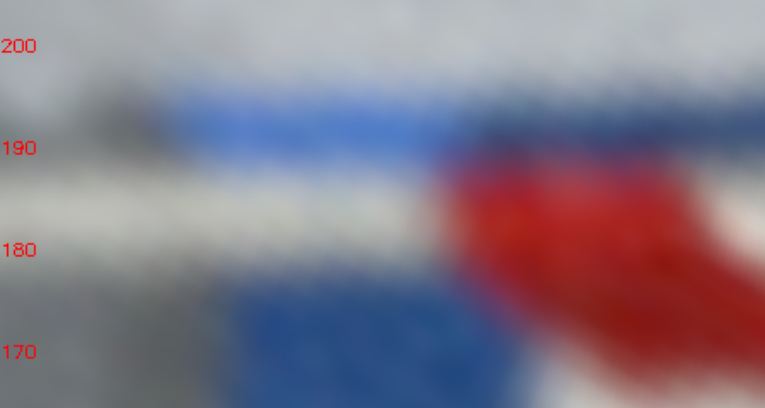

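```bash
python3 - <<'E'
from rect import *
snap('side','d7')
xs,ys,a=rect('side0',20,95,150,200);_,_,b=rect('d7',20,95,150,200);_,_,c=rect('side0',20,95,105,155)
cv2.imwrite('pics/r2.png',np.hstack([b,c])[:, :800])
print(flagy('side0',45,58,108,130),flagy('d7',45,58,175,195),flagy('d7',45,56,178,193))
for f in('side0','d7'):
    xs,ys,im=rect(f)
    for xa in (66,70,74):
        m=(xs>xa)&(xs<xa+3);n=(ys>165)&(ys<200)
        p=im[n][:,m].astype(float).mean(1);r=p[:,2]-.5*(p[:,0]+p[:,1]);y=ys[n]
        print(f,xa,y[np.argmax(r>.5*r.max())].round(1),y[len(r)-1-np.argmax(r[::-1]>.5*r.max())].round(1))
def edges(f,lo,hi,xa=46,xb=57):
    xs,ys,im=rect(f);m=(xs>xa)&(xs<xb);n=(ys>lo)&(ys<hi);g=im[n][:,m,2].astype(float).mean(1);y=ys[n];e=np.gradient(cv2.GaussianBlur(g.reshape(-1,1),(1,9),0).ravel());return y[np.argmax(e)].round(2),y[np.argmin(e)].round(2),(y[np.argmax(e)]+y[np.argmin(e)])/2
print('edges s4',edges('s4',108,130),'s6',edges('s6',172,190),'s7',edges('s7',175,193),'side0',edges('side0',108,130),'d7',edges('d7',175,193))
E
```

```text
118.5275927839706 184.16693330705866 183.90154061725872
side0 66 199.8 180.7
side0 70 199.8 180.5
side0 74 199.0 180.2
d7 66 199.8 181.0
d7 70 199.8 180.8
d7 74 199.8 180.7
edges s4 (np.float64(124.0), np.float64(114.83), np.float64(119.41666666667153)) s6 (np.float64(185.83), np.float64(175.17), np.float64(180.5000000000014)) s7 (np.float64(188.83), np.float64(178.33), np.float64(183.58333333333456)) side0 (np.float64(124.0), np.float64(113.67), np.float64(118.83333333333823)) d7 (np.float64(188.17), np.float64(180.83), np.float64(184.50000000000117))
```

View pics/r2.png

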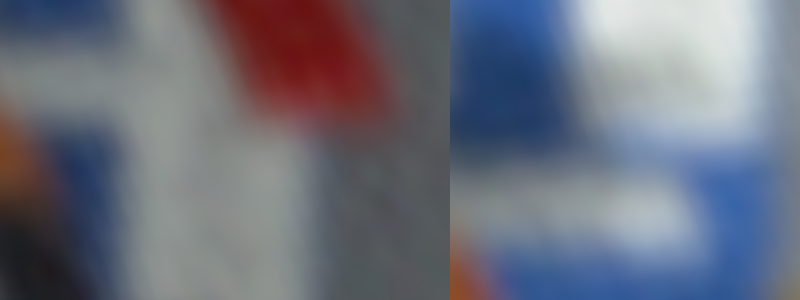

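```bash
python3 - <<'E'
from rect import *
for i in range(4):
    snap('scene','s8');st=bot.read_state();print(st['t'],inv(st['tcp_pos']),st['ft_force'].round(1),st['gripper_width'])
print(flagy('s8',45,58,174,196))
E
```

```text
19.1 [ -0.9 184.8] [ -0.4 -10.7   1.5] 0.2694060275145358
19.15 [ -0.9 184.8] [  0.2 -11.3   1.5] 0.2679587930086806
19.2 [ -0.9 184.8] [  0.2 -10.5   2. ] 0.2696680417930834
19.25 [ -0.9 184.8] [  0.3 -11.2   1.3] 0.2708957211490625
183.33599334241114
```

View pics/s8.png

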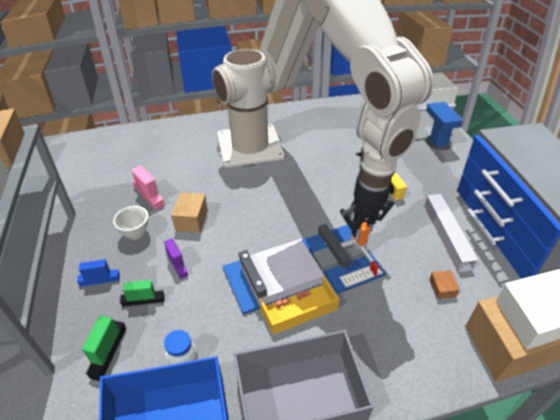

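The hold is steady, the flag is at the pointer, the chips are in the tray at (290,302) and the scraper is standing at (140,291). Handing in.

```bash
python3 -c "
from h import *
print(close_job())"
```

```text
the job is handed in; nothing more can be done
None
```

The job is handed in: the four chips are in the tray, the scraper is back on the bench, and the arm is holding the jaw at the pointer. The clock read 19.3 s of the allowed 64 s.

- **Chips:** I swept all four into the yellow tray with the smaller green scraper. A picture afterwards showed the bed bare and the chips lying in the tray as two pairs. The gripper tips stayed about 30 mm above the bed, so they never came near the chips.
- **Scraper:** It stands upright where it was first found, off the jig. In the last overall picture the bystanders look to be where they were; I did not measure them.
- **Jaw:** I gripped the orange handle at 80 N and pulled it about 65 mm. The hold was steady, with about 11 N of spring pull and no creep over the last readings.
- **Flag alignment:** The checks agree only to about 1 mm:
  - The scene camera puts the flag about 0.5 mm short of the pointer.
  - The side camera also puts it about 0.6 mm short, but its own travel reading (65.6 mm) is about 0.5 mm over the needed pull.
  - The wrist camera's measure of the needed pull (65.0–65.4 mm), against the scene camera's travel, makes it about 0.9 mm short.
  - The arm's own travel reading suggests it is 0.5–1 mm over.

  I left it there rather than nudge it further.
- **Tool tilt:** The gripper ended tilted by about 3.5°, a drift from the step-by-step moves. The grip opening stayed constant throughout the pull.

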